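Key the coffee grinder's lid and press it home

ROBOT

A 6-joint arm with a two-finger parallel gripper is mounted at the origin on the work surface. World frame = base frame: x ahead of the robot, y to its left, z up, the work surface at z = 0. Lengths are in m, angles in degrees, forces in N, time in s.
With the tool pointing down it reaches from about 0.4 to 0.825 m from the base axis. Payload 7 kg.
Tool frame: the origin (TCP) lies midway between the tips of the shut fingers; the grasp point (between the pads) lies 19 mm behind it; z points along the fingers, y is the line along which they close (so a half turn about z gives the same grasp; the last joint's range is limited). The gripper opens to 85 mm and grips with 20 to 120 N. Pads are 22 mm wide; open, the fingers measure 114 mm over their backs; the gripper's body (76 mm by 85 mm) begins 54 mm behind the grasp point. The pads swing forward as they close: fully open they stand 13 mm farther back than shut.
Start: joints at [81.48, 20.546, 0.682, 0, -70.136, -16.507], TCP at [0.286, 0.612, 0.231] pointing down, gripper open.
Joint ranges: [-176.03, 176.03], [-82.01, 121.73], [-58.28, 71.71], [-173.87, 95.51], [-174.79, -0.11], [-173.66, 173.66]. Speed limits (degrees/s): [136.94, 136.94, 172.46, 180, 180, 180].

INTERFACE

Orientations are given as a 3x3 rotation matrix whose columns are the frame's x, y, z axes.
In Python, from station import goto, move_l, move_j, ungrasp, close, hold, solve_ik, sense, read_camera, IKError, job_done, recognise gives the robot as it stands. Calls block until the motion is done:
- goto(position, orientation): joint-space move of the TCP to a pose.
- move_l(position, max_speed=0.15, attitude=None): straight line of the TCP; attitude=None keeps the orientation; max_speed is the mean speed in m/s.
- move_j(angles): joint-space move.
- ungrasp() and close(squeeze=None): open the fingers fully, or close them until they stop; squeeze is the grip in N (None keeps the last).
- hold(seconds).
- solve_ik(position, orientation): joint angles nearest the present ones, or None.
- sense(): the state.
- read_camera(name): name is "scene" or "top" or "wrist"; returns a dict with "color" (400x640x3 uint8, red, green, blue), "z_map" (400x640 float32, m along the optical axis (not along the pixel's ray), 0 where there is no reading), "vertical_fov" (degrees; the focal length in pixels is half the picture's height over the tangent of half this angle, whatever the lens; pixels are square), "cx", "cy" (the principal point, pixels), "k1" (the pictures are not rectified: a ray, as slopes to the right and down, at radius r is drawn at 1 + k1 r^2 times it, then the intrinsics apply), "extrinsics" (4x4, takes a point from camera to world coordinates). Camera axes: x right, y down, z forward; pixel columns grow to the right and rows downward; lengths in m; the calibration is good to about 2 mm. A picture is of the moment at which its call begins.
A pose or a line that the arm cannot do raises IKError and nothing moves.
- job_done(): hands the job in; it is judged then, once.
Trained networks look in the newest picture that a camera, given by its name, has taken for a name from the list of things; names that differ only in an ending like _2 or _b are one class to them, and where a whole thing is asked for, a point or a joint stands for the part that bears it (a point fixed in the world has none). Each returns a list of dicts, best first, with "p" (0 to 1); they miss things now and then, are a little off and sometimes report something else, mostly with a low value. They report only what shows in the picture. A call takes as long as a camera call.
- recognise(label, camera): "centre" ([x, y, z] in m, in the coordinates of the camera as it stood for that picture, good to about 4 mm: the middle of the surface that is visible of it).
The state is a dict: "clock": time; "joints": joint angles; "joint_vel": joint speeds; "effort": joint torques, N m; "tcp_pos": TCP position; "tcp_rot": TCP orientation; "force": force on the tool from outside, world axes, zero at the start; "torque": the same for the moment, N m; "grip_width": finger opening in m; "finger_force": force on a finger pad.
Only numpy, scipy, OpenCV 4.12 (cv2) and the standard library are available. Lean on these libraries where they do the work, as an engineer would, in place of code of your own. Each camera call takes 0.05 s, during which the arm holds its last target. There are 200 camera calls.

TASK

The coffee grinder's black lid sits loosely in the mouth, turned the wrong way, so the grinder cannot be used. With a fingertip, push the lid's yellow tab round until the notch in its rim stands over the orange key on the grinder, then press the lid straight down until it is fully home, and take the hand away. Never lift the lid, and leave the mug, the sauce bottle and the glass shaker standing where they are.

Things in the scene. Friction and masses are not known exactly. Their poses are not given: they have to be found in the camera images.
- grinder: round steel coffee grinder, 156 mm across the black foot, fixed to the counter. Origin under its centre on the counter; z up; its +x axis points from the centre to the orange key; switch panel on -x. The flat rim of its mouth (outside diameter 138 mm, inside 106 mm) is 110 mm above the counter.
- key (a point): middle of the top of the orange key, 60 mm from the grinder's axis. The key is a radial bar 8 mm wide with a rounded top, on the rim, from 57 to 88 mm from the axis; its outer 20 mm stick out beyond the lid and stay visible. Its top is 6.5 mm above the rim.
- lid: loose black lid, about 0.18 kg: flange 132 mm across, 6 mm thick, over a 94 mm plug 20 mm deep and a central stem in a bearing, on which it turns. Origin: centre of the flange's underside, 119 mm above the counter at the start, 110 mm when home (flange flat on the rim). z up, +x to the notch, -x to the yellow tab. Turns easily (under 2 N at the tab) either way without limit; stays where left.
- mouth (a point): centre of the mouth, level with the rim. Inside, a stiff rubber seal holds the lid 9 mm above its seat: about 6 N straight down on the pad pushes the lid down the 9 mm, but only when the key is in the notch; it then stays down by itself.
- notch (a point): the notch: a slot 13 mm wide, open at the lid's rim, cut right through the flange over 54 to 66 mm from the axis, with a yellow stripe along each side. The point lies on its middle line, 60 mm from the lid's axis, level with the flange's underside.
- tab (a point): middle of the yellow upright tab on the lid, opposite the notch: 26 mm long radially (34 to 60 mm from the axis), 10 mm thick, standing 18 mm above the flange's top. The point lies 47 mm from the axis, 9 mm above the flange's top.
- pad (a point): centre of the top of the round grey pad in the middle of the lid, 32 mm across, 2 mm above the flange's top; the place to press.
- mug: white mug, 80 mm across, 92 mm high, loose, 160 mm or more from the grinder's axis; origin under its centre. To be left alone.
- sauce: red sauce bottle, 48 mm across, 145 mm high, loose, 160 mm or more from the grinder's axis; origin under its centre. To be left alone.
- shaker: glass shaker with steel cap, 44 mm across, 85 mm high, loose, 160 mm or more from the grinder's axis; origin under its centre. To be left alone.

How it is judged:
By the outcome, as a careful person would: the job done as asked, in the order asked, and still so for the second after the job is handed in, with the robot touching nothing.
It also fails if it takes over 45 s, if anything falls off the work surface, if the arm or the gripper's body presses on something with over 40 N, if the wrist force passes 120 N, or if a joint passes its speed limit or range.

## Working session

There is one attempt and no reset: what is moved stays moved. The work goes in short steps, each a Python script; the robot and the scene stay as the last script left them, time stands still between calls to the robot, and variables do not carry over. Pictures are saved under pics/ and viewed, at most 10 in all, crops included, and the job is handed in when it is done.

```bash
mkdir -p pics
cat > h.py <<'E'
import numpy as np, cv2
from station import *
def snap(cam,fn=None):
    d=read_camera(cam)
    if fn: cv2.imwrite('pics/'+fn,cv2.cvtColor(d['color'],cv2.COLOR_RGB2BGR))
    return d
def K(d):
    f=d['color'].shape[0]/2/np.tan(np.radians(d['vertical_fov']/2))
    return np.array([[f,0,d['cx']],[0,f,d['cy']],[0,0,1.]]),np.array([d['k1'],0,0,0.])
def ray(d,uv):
    k,D=K(d); return cv2.undistortPoints(np.float64(uv).reshape(-1,1,2),k,D).reshape(-1,2)
def atz(d,uv,z):  # intersect pixel rays with plane z
    r=ray(d,uv); E=d['extrinsics']; w=np.c_[r,np.ones(len(r))]@E[:3,:3].T
    return E[:3,3]+w*((z-E[2,3])/w[:,2])[:,None]
def proj(d,P):
    k,D=K(d); W=np.linalg.inv(d['extrinsics'])
    return cv2.projectPoints(np.float64(P).reshape(-1,3),cv2.Rodrigues(W[:3,:3])[0],W[:3,3],k,D)[0].reshape(-1,2)
def world(d,c): return (d['extrinsics']@np.r_[c,1])[:3]
E
python3 - <<'E'
from h import *
np.set_printoptions(precision=4,suppress=True)
for c in ['scene','top']:
    d=snap(c,c+'1.png')
    for l in ['grinder','key','lid','notch','tab','pad','mouth','mug','sauce','shaker']:
        print(c,l,[(round(r['p'],2),world(d,r['centre']),proj(d,world(d,r['centre']))[0].round()) for r in recognise(l,c)[:2]])
s=sense();print(s['clock'],s['tcp_rot'])
E
```

```text
scene grinder [(0.73, array([0.5855, 0.1023, 0.0639]), array([341., 213.])), (0.69, array([ 0.6416, -0.0314,  0.0601]), array([284., 248.]))]
scene key [(0.79, array([0.5834, 0.1021, 0.067 ]), array([341., 211.]))]
scene lid [(0.71, array([0.5294, 0.1172, 0.1201]), array([342., 174.]))]
scene notch [(0.66, array([0.5207, 0.1167, 0.1268]), array([341., 169.]))]
scene tab [(0.86, array([0.5253, 0.1176, 0.1253]), array([342., 171.]))]
scene pad [(0.92, array([0.5242, 0.1187, 0.121 ]), array([342., 172.]))]
scene mouth [(0.66, array([0.5831, 0.098 , 0.0654]), array([339., 212.]))]
scene mug [(0.71, array([0.4248, 0.2529, 0.0603]), array([384., 151.]))]
scene sauce [(0.95, array([0.6473, 0.2629, 0.0804]), array([425., 216.])), (0.27, array([0.5869, 0.0998, 0.0645]), array([341., 214.]))]
scene shaker [(0.83, array([ 0.6383, -0.03  ,  0.0592]), array([284., 247.])), (0.21, array([0.5223, 0.119 , 0.1226]), array([342., 171.]))]
top grinder [(0.62, array([0.4761, 0.0935, 0.0837]), array([310., 251.]))]
top key [(0.64, array([0.4718, 0.0931, 0.0794]), array([310., 253.]))]
top lid [(0.82, array([0.5208, 0.1207, 0.1205]), array([299., 232.]))]
top notch [(0.66, array([0.5231, 0.1201, 0.1277]), array([300., 231.]))]
top tab [(0.87, array([0.5179, 0.1244, 0.1203]), array([298., 233.])), (0.33, array([0.4026, 0.2726, 0.0262]), array([243., 278.]))]
top pad [(0.76, array([0.5208, 0.1193, 0.1248]), array([300., 232.]))]
top mouth [(0.76, array([0.4827, 0.0902, 0.0826]), array([312., 249.]))]
top mug [(0.56, array([0.4024, 0.2743, 0.0251]), array([242., 278.]))]
top sauce [(0.91, array([0.6269, 0.2664, 0.0976]), array([245., 190.]))]
top shaker [(0.73, array([ 0.6262, -0.0272,  0.0879]), array([358., 195.]))]
1.1 [[ 0.9061 -0.423   0.    ]
 [-0.423  -0.9061  0.    ]
 [ 0.     -0.     -1.    ]]
```

View pics/top1.png

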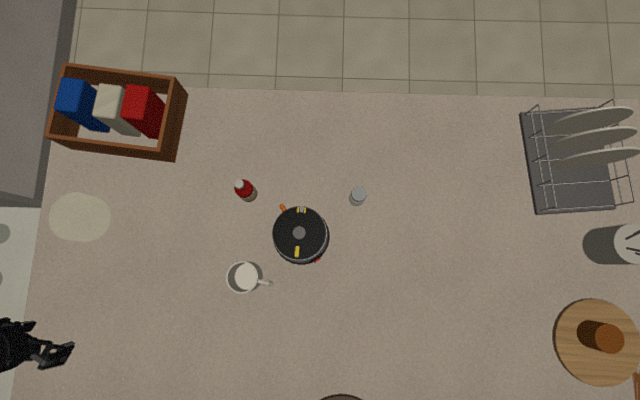

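View pics/scene1.png

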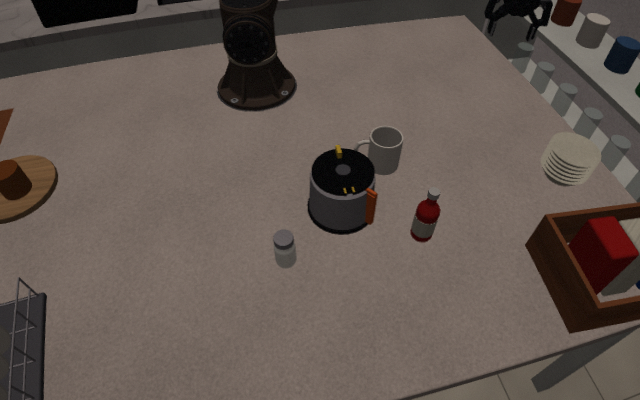

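The top view shows the lid at (299,232), its notch at (302,211), the tab at (297,251) and the orange key at (282,208). So the lid needs roughly +35° (counter-clockwise). I'll check from close up with the wrist camera.

Run:
```python
from h import *
np.set_printoptions(precision=4,suppress=True)
close()
R=np.array([[1,0,0],[0,-1,0],[0,0,-1.]])
for p in ([0.44,0.12,0.36],[0.47,0.12,0.33]):
    print(p,solve_ik(p,R))
goto([0.46,0.12,0.34],R)
d=snap('wrist','w1.png')
print(d['extrinsics'],d['vertical_fov'])
for l in ['lid','key','notch','tab','pad']:
    print(l,[(round(r['p'],2),world(d,r['centre']),proj(d,world(d,r['centre']))[0].round()) for r in recognise(l,'wrist')[:2]])
s=sense();print(s['clock'],s['tcp_pos'],s['joints'],s['grip_width'])
```

```text
[0.44, 0.12, 0.36] [ 40.1244  -4.3074 -12.4173   0.     -81.8902  49.8756]
[0.47, 0.12, 0.33] [ 37.6137  -0.741  -12.8246   0.     -77.9164  52.3863]
[[ 0.     -0.9618 -0.2737  0.529 ]
 [-1.     -0.      0.0001  0.1209]
 [-0.0001  0.2737 -0.9618  0.4829]
 [ 0.      0.      0.      1.    ]] 61.50041245998105
lid [(0.77, array([0.5218, 0.1221, 0.1265]), array([321., 107.]))]
key [(0.84, array([0.5826, 0.1256, 0.1132]), array([317.,  45.])), (0.32, array([0.5272, 0.1216, 0.1243]), array([321., 102.]))]
notch [(0.58, array([0.5258, 0.1208, 0.1258]), array([322., 103.]))]
tab [(0.8, array([0.5231, 0.1233, 0.1241]), array([320., 106.])), (0.29, array([0.5813, 0.1245, 0.1144]), array([319.,  46.]))]
pad []
4.0917 [0.46   0.1204 0.3398] [ 38.4522  -1.9149 -12.7256  -0.0004 -79.2136  51.5808] -0.00013616856507234806
```

View pics/w1.png

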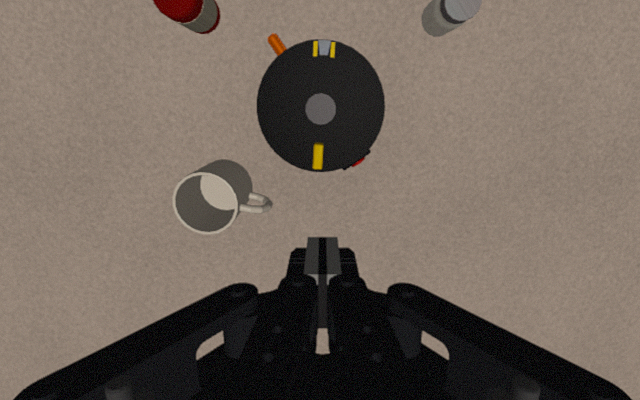

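The wrist view shows the lid clearly: pad at (320,108), tab at (318,156), notch between stripes at (325,48) and key at (277,44). I'll segment by colour and compute the angles.

```bash
cat >> h.py <<'E'
def measure(d,zf=0.119,show=True):
    """lid pose, key direction from wrist picture; zf = flange underside height"""
    im=d['color'].astype(int); r,g,b=im[...,0],im[...,1],im[...,2]
    dark=((im.max(2)<60)).astype(np.uint8); dark[225:]=0
    hull=max(cv2.findContours(dark,cv2.RETR_EXTERNAL,cv2.CHAIN_APPROX_NONE)[0],key=cv2.contourArea)
    yel=((r>120)&(g>100)&(b<70)&(abs(r-g)<70)).astype(np.uint8)
    org=((r>130)&(g<125)&(b<70)&(r-g>60)&(g>50)).astype(np.uint8)
    n,lab,st,cen=cv2.connectedComponentsWithStats(yel)
    Y=[(st[i,4],cen[i]) for i in range(1,n) if st[i,4]>12]
    out={'yellow':[(a,c.round(1),atz(d,[c],zf+.006)[0]) for a,c in Y]}
    # pad (grey disc inside the lid hull)
    m=np.zeros_like(dark); cv2.drawContours(m,[hull],-1,1,-1)
    grey=((im.min(2)>62)&(im.max(2)-im.min(2)<25)&(m>0)).astype(np.uint8)
    n,lab,st,cen=cv2.connectedComponentsWithStats(grey)
    i=1+np.argmax(st[1:,4]); out['pad']=atz(d,[cen[i]],zf+.008)[0]; out['padarea']=st[i,4]
    h=atz(d,hull.reshape(-1,2),zf+.006); (cx,cy),rad=cv2.minEnclosingCircle(h[:,:2].astype(np.float32)); out['hull']=(cx,cy,rad)
    n,lab,st,cen=cv2.connectedComponentsWithStats(org)
    out['orange']=[(st[i,4],cen[i].round(1),atz(d,[cen[i]],.115)[0]) for i in range(1,n) if st[i,4]>20]
    return out
E
python3 - <<'E'
from h import *
np.set_printoptions(precision=4,suppress=True)
d=snap('wrist')
for k,v in measure(d).items(): print(k,v)
print(d['color'][44,276],d['color'][48,315],d['color'][156,318],d['color'][108,320], d['z_map'][120,340])
E
```

```text
yellow [(np.int32(68), array([314.8,  48. ]), array([0.5783, 0.128 , 0.125 ])), (np.int32(72), array([332.1,  49.4]), array([0.577 , 0.1109, 0.125 ])), (np.int32(219), array([317.5, 156.4]), array([0.471 , 0.1257, 0.125 ]))]
pad [0.5208 0.1228 0.127 ]
padarea 753
hull (0.5193946957588196, 0.12146010249853134, 0.06727565079927444)
orange [(np.int32(201), array([276. ,  43.4]), array([0.5839, 0.1673, 0.115 ]))]
[184  90   0] [197 165  15] [185 154   0] [96 87 87] 0.34906003
```

Lid centre is about (0.521, 0.1225). The notch is at −3.4° and the key at 35.2° at radius 77 mm, which matches the given sizes. The tab therefore has to go +38.6°. I'll push on its +y face, stop 5° short and look.

```bash
cat >> h.py <<'E'
C=np.array([0.5208,0.1226])
def pose(phi,s,z,r=0.045):
    a=np.radians(phi); u=np.array([np.cos(a),np.sin(a)]); t=np.array([-u[1],u[0]])
    p=C+r*u-s*t
    x=np.r_[-u,0]; zz=np.array([0,0,-1.]); return [p[0],p[1],z],np.c_[x,np.cross(zz,x),zz]
def go(phi,s,z,v=0.1,r=0.045):
    p,R=pose(phi,s,z,r); move_l(p,v,R)
E
python3 - <<'E'
from h import *
np.set_printoptions(precision=4,suppress=True)
goto(*pose(176.6,0.028,0.19))
go(176.6,0.028,0.131)
s=sense();print(s['clock'],s['tcp_pos'],s['force'])
go(176.6,0.014,0.131)
for phi in np.arange(180,211,5.): 
    go(phi,0.013,0.131,0.05); s=sense(); print(phi,s['clock'],s['force'])
d=snap('wrist','w2.png')
E
```

```text
5.55 [0.4781 0.1535 0.1319] [-0.1156 -0.6645  0.2185]
180.0 6.0917 [0.5389 0.0417 0.1673]
185.0 6.3417 [ 0.6385 -0.2741  1.0185]
190.0 6.5917 [ 0.3305 -0.004   0.1745]
195.0 6.8417 [ 0.2309 -0.1693  0.5032]
200.0 7.0917 [ 0.7408  0.6377 -0.2298]
205.0 7.3417 [ 0.1874  0.2906 -0.4302]
210.0 7.5917 [-0.0988  0.1924  0.3309]
```

View pics/w2.png

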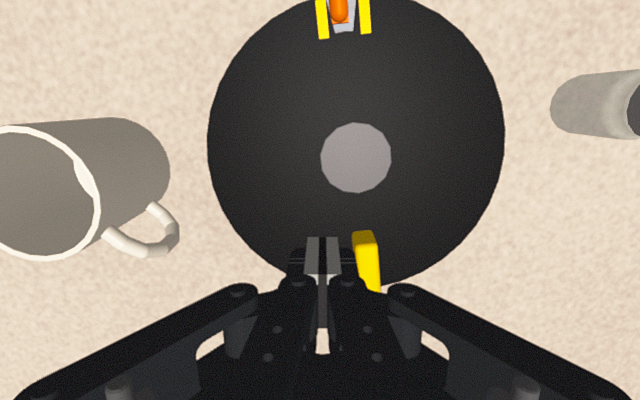

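The key now shows in the notch at (339,10), between stripes at (322,18) and (365,15). It is a little left of the middle, so a few more degrees are needed. I'll compute the remainder.

```bash
cat >> h.py <<'E'
def rest(d):
    im=d['color'].astype(int); r,g,b=im[...,0],im[...,1],im[...,2]
    hsv=cv2.cvtColor(d['color'],cv2.COLOR_RGB2HSV); H,S,V=hsv[...,0],hsv[...,1],hsv[...,2]
    n,lab,st,cen=cv2.connectedComponentsWithStats(((H>=20)&(H<35)&(S>150)&(V>110)).astype(np.uint8))
    idx=sorted(range(1,n),key=lambda i:cen[i][1]); idx=[i for i in idx if st[i,4]>30 and cen[i][1]<60][:2]
    o=((H<18)&(S>150)&(V>110)).astype(np.uint8); o[60:]=0
    n2,l2,st2,cen2=cv2.connectedComponentsWithStats(o); j=1+np.argmax(st2[1:,4])
    gy=((im.max(2)-im.min(2)<25)&(im.min(2)>85)).astype(np.uint8)
    n3,l3,st3,cen3=cv2.connectedComponentsWithStats(gy); 
    k=[i for i in range(1,n3) if 1500<st3[i,4]<6000 and np.hypot(*(cen3[i]-[345,155]))<40]
    pad=atz(d,[cen3[k[0]]],.127)[0] if k else np.r_[C,.127]
    Y=atz(d,[cen[i] for i in idx],.125); O=atz(d,[cen2[j]],.116)[0]
    ang=lambda P,c: np.degrees(np.arctan2(P[1]-c[1],P[0]-c[0]))
    for c in (C,pad): print('notch',ang(Y.mean(0),c),'key',ang(O,c),'rest',ang(O,c)-ang(Y.mean(0),c),'pad',pad[:2])
    print(Y,O,np.linalg.norm(Y-pad,axis=1),np.hypot(*(O-pad)[:2]))
E
python3 - <<'E'
from h import *
np.set_printoptions(precision=4,suppress=True)
rest(snap('wrist'))
E
```

```text
notch 34.63443948237267 key 35.674123397114634 rest 1.039683914741964 pad [0.5215 0.1214]
notch 36.06160680099283 key 36.99115657766477 rest 0.9295497766719407 pad [0.5215 0.1214]
[[0.5717 0.1473 0.125 ]
 [0.5624 0.1617 0.125 ]] [0.5702 0.1581 0.116 ] [0.0565 0.0575] 0.06092847288945215
```

Run:
```python
from h import *
np.set_printoptions(precision=4,suppress=True)
go(211,0.013,0.131,0.02)
rest(snap('wrist'))
```

```text
notch 34.67239913358626 key 35.73369047011238 rest 1.0612913365261178 pad [0.5216 0.1213]
notch 36.21692247191778 key 37.15922781276447 rest 0.942305340846687 pad [0.5216 0.1213]
[[0.5717 0.1474 0.125 ]
 [0.5623 0.1617 0.125 ]] [0.5701 0.1581 0.116 ] [0.0565 0.0574] 0.06087574770085456
```

Run:
```python
from h import *
np.set_printoptions(precision=3,suppress=True)
for phi in (212,213,214,215,216):
    go(phi,0.013,0.131,0.01)
    d=snap('wrist'); print(phi,sense()['clock']); rest(d)
    # notch vs key, stop when within .4 deg
    import io,contextlib
    f=io.StringIO()
    with contextlib.redirect_stdout(f): rest(d)
    if float(f.getvalue().split('rest')[1].split()[0])<0.45: break
snap('wrist','w3.png')
```

```text
212 8.2917
notch 35.59764438949791 key 35.70144568453862 rest 0.10380129504071078 pad [0.522 0.121]
notch 37.186329786362734 key 37.172498496925606 rest -0.013831289437128191 pad [0.522 0.121]
[[0.571 0.148 0.125]
 [0.562 0.162 0.125]] [0.57  0.158 0.116] [0.057 0.057] 0.060772889191507556
```

View pics/w3.png

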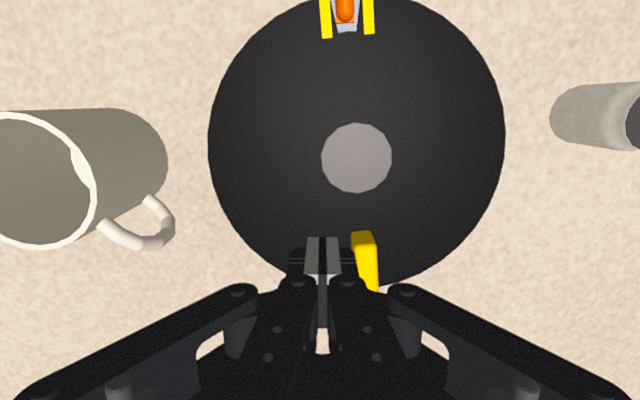

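The notch is centred over the key: key at (345,10), stripes at 326 and 369. Next I back off, rise, move over the pad and press down with force checks.

Run:
```python
from h import *
np.set_printoptions(precision=3,suppress=True)
P=np.array([0.5213,0.1218]); 
go(212,0.022,0.131,0.05); go(212,0.022,0.165)
p,R=pose(212,0,0.165)
move_l([*P,0.165],0.1,R); move_l([*P,0.132],0.06)
f0=sense()['force']
for z in np.arange(0.129,0.1139,-0.001):
    move_l([*P,z],0.02); s=sense(); F=s['force']-f0
    print(round(z,3),s['tcp_pos'],F,s['clock'])
    if F[2]>18: break
```

```text
0.129 [0.521 0.122 0.129] [-1.181  0.261  1.103] 10.825
0.128 [0.521 0.122 0.128] [-0.521  0.463  0.662] 11.075
0.127 [0.521 0.122 0.127] [1.16  0.701 1.984] 11.325
0.126 [0.521 0.122 0.126] [-0.281  0.774  3.023] 11.575
0.125 [0.521 0.122 0.125] [-0.725 -0.128  4.528] 11.825
0.124 [0.521 0.122 0.124] [-1.305  0.449  4.068] 12.075
0.123 [0.521 0.122 0.123] [-0.734  1.279  3.93 ] 12.325
0.122 [0.521 0.122 0.122] [0.323 0.666 3.805] 12.575
0.121 [0.521 0.122 0.121] [1.948 1.47  2.769] 12.825
0.12 [0.521 0.122 0.12 ] [0.903 0.947 2.688] 13.075
0.119 [0.521 0.122 0.119] [1.518 0.967 4.071] 13.325
0.118 [0.521 0.122 0.118] [0.582 1.777 3.806] 13.575
0.117 [0.521 0.122 0.118] [-3.393  0.032 12.422] 13.825
0.116 [0.521 0.122 0.118] [-6.229  1.357 21.989] 14.075
```

The lid travelled 9 mm and then hit a hard stop at 0.118, which is home. I'll retreat and verify.

Run:
```python
from h import *
np.set_printoptions(precision=4,suppress=True)
hold(0.2)
P=np.array([0.5213,0.1218])
move_l([*P,0.2],0.06); move_l([0.46,0.085,0.30],0.15); hold(0.3)
d=snap('wrist','w4.png')
# surface heights from depth on the flange around the pad
c=P
for a in range(0,360,45):
    q=[c[0]+.03*np.cos(np.radians(a)),c[1]+.03*np.sin(np.radians(a)),.116]
    u=proj(d,q)[0].round().astype(int); z=np.median(d['z_map'][u[1]-1:u[1]+2,u[0]-1:u[0]+2])
    r=ray(d,[u])[0]; print(a,u,world(d,[r[0]*z,r[1]*z,z])[2].round(4))
s=sense();print(s['clock'],s['tcp_pos'],s['force'])
```

```text
0 [342  68] 0.1164
45 [317  64] 0.1162
90 [296  79] 0.1164
135 [293 105] 0.1161
180 [307 125] 0.1162
225 [331 129] 0.1164
270 [351 115] 0.1165
315 [356  90] 0.1163
17.1417 [0.4601 0.085  0.2995] [0.1305 0.6287 0.0712]
```

View pics/w4.png

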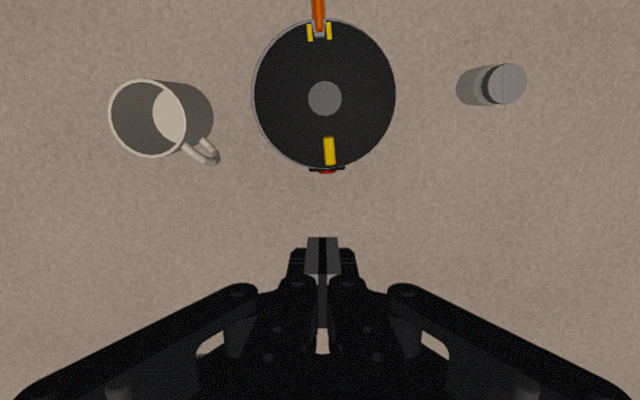

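The lid is level with its flange top at 0.116 m, which means home at 110 mm. The key is in the notch at (319,30), and the mug and shaker are standing.

```bash
python3 -c "
from station import *
print(job_done())"
```

```text
the job is handed in; nothing more can be done
None
```

The lid was turned about 39° until its notch stood over the key and pressed down 9 mm until fully home. The hand was clear and the job handed in at about 17 s; the mug and shaker were standing in the last picture, which does not show the sauce bottle, but the arm never went near it.

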